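# Hold the alignment rod through both axis bushings

### The job

Take the alignment rod by its black handle from the orange rest and slide it through the bushing of the blue block first and then on through the bushing of the grey block, until its tip stands about 15 mm out of the far end of the grey block's bushing. Stay there holding the rod by its handle, so that it spans both bushings while I tighten the blocks' screws: the program finishes with the rod still in the gripper. Leave the loose things around it (motor, tape, module tray, flux pot) where they are.

Things in the scene. Friction and masses are not known exactly. Their poses are not given: they have to be found in the camera images.
- rod: Loose rod, 210 mm, about 80 g. Origin: middle of its black square handle (16 x 16 mm, y = -30..30 mm), on the axis. Own +y runs from handle to tip: steel shaft 10 mm in diameter, y = 30..180 mm, bevelled tip. Balance point about y = 64 mm. Starts level in the rest, axis 45 mm above the table, handle sides level and upright, tip roughly to the robot's left (world +y).
- rod_tip (a point): The end of the rod's shaft, on its axis (180 mm from the rod's origin); same axes as the rod.
- rod_rest: Orange rest, fixed: base 50 x 130 x 8 mm (long along own y), two V-notched posts 10 mm thick at y = -50 and +50 mm, tops 48 mm high. Origin: centre of the underside. It bears the rod's shaft about 50 and 150 mm from the middle of the handle; the handle sticks out free past the base on the -y side. The rod lifts straight up.
- axis_frame: Plotter axis part, fixed: aluminium extrusion 40 x 150 x 40 mm (long along own y) with two upright blocks 46 mm wide, 14 thick, tops 133 high: blue at y = -44 mm, grey at y = 44. Each has a brass bushing 22 mm long, bore 13 mm, its -y mouth flared to 22 mm. Both bores on one level axis 110 mm above the table. Origin: underside centre. Rod enters along own +y, roughly to the robot's left.
- blue_mouth (a point): Centre of the flared mouth of the blue block's bushing, where the rod enters first, 110 mm above the table; axes as the frame's (own +y = insertion direction).
- grey_mouth (a point): Centre of the flared mouth of the grey block's bushing, 88 mm further along +y; axes as the frame's.
- grey_exit (a point): Centre of the far end of the grey block's bushing, 110 mm past blue_mouth along +y; axes as the frame's.
- stepper_1: Small round stepper motor, silver with a blue cap, 28 x 43 x 32 mm, loose bystander behind the frame. Origin: centre of its underside.
- tape_black: Roll of black tape lying flat, 62 x 60 x 19 mm, loose bystander. Origin: centre of its underside.
- module_tray: Grey tray with a small circuit module, 37 x 62 x 17 mm, loose bystander. Origin: centre of its underside.
- flux_pot: Round pot with a red lid and white base, 43 mm across, 24 mm high, loose bystander at the left. Origin: centre of its underside.

How it is judged:
By the outcome, as a careful person would: the job done as asked, in the order asked, and still so for the second after the job is handed in, while the arm keeps its last pose, push and grip.
It also fails if it takes over 48 s, if anything falls off the work surface, if the arm or the gripper's body presses on something with over 40 N, if the wrist force passes 120 N, or if a joint passes its speed limit or range.

### The arm

A 7-joint arm with a two-finger parallel gripper is mounted at the origin on a cart in front of the work surface, level with it; the furniture and walls round the work are solid. World frame = base frame: x ahead of the robot, y to its left, z up, the work surface at z = 0. Lengths are in m, angles in rad, forces in N, time in s.
With the tool pointing down it reaches from about 0.4 to 0.85 m from the base axis. Payload 10.4 kg.
Tool frame: the origin (TCP) lies between the finger pads, 19 mm behind the fingertips; this is the grasp point; z points along the fingers, y is the line along which they close (so a half turn about z gives the same grasp; the last joint's range is limited). The gripper opens to 87 mm and grips with 3 to 60 N. Pads are 19 mm wide; open, the fingers measure 117 mm over their backs; the gripper's body (75 mm by 190 mm) begins 51 mm behind the grasp point.
Start: joints at [-1.237, 0.332, -0.065, 1.46, 0.022, 1.35, -0.088], TCP at [0.218, 0.586, 0.241] pointing down, gripper open.
Joint ranges: [-2.6, 2.6], [-0.5, 2.12], [-1.47, 1.34], [0.16, 2.42], [-1.27, 4.41], [0.06, 2.06], [-2.6, 2.6]. Speed limits (rad/s): [2.22, 2.22, 2.79, 2.79, 3.14, 3.14, 3.14].

### API

Orientations are given as a unit quaternion [x, y, z, w].
In Python, from bench import read_state, viewer, r gives the robot as it stands.
- The arm moves only by the tool carry_out, never from a script. Its argument "moves" is a list of rows, each a list of 6 numbers: the shift along the tool's x, y, z in units of 40 mm (1.0 is 40 mm), then the turn, a rotation vector about the tool's x, y, z in units of 8 degrees (1.0 is 8 degrees). A call has 1 to 20 rows; each row shifts and turns the commanded pose from where the row before left it, along the tool's axes as they then stand; what a row does not reach is not made up. A row lasts 1/8 s, in which the tool goes at most 62.5 mm and 10.7 degrees, less where a joint would pass 70% of its speed; a pose out of reach is approached as far as the arm can. A call is refused whole if a number of a shift passes 1 or a number of a turn 1, either way. A call with a gripper value outside its range is refused whole. "fingers" is the finger opening in mm, from 0 to 87, set as the call begins (left out, the last holds). The fingers move at their own pace and stop on an object; "force" is the grip in N (left out, the last holds). Time passes only in rows, so rows that do not move let the fingers close. It gives the time, the measured TCP pose, the force, the opening and the grip force at its end, in the units of the state.
- read_state(): the state, without advancing time (a new reading comes with each control period).
- viewer.camera(name): name is "side" or "top"; returns a dict with "pixels" (420x560x3 uint8, red, green, blue), "range_z" (420x560 float32, m along the optical axis (not along the pixel's ray), 0 where there is no reading), "fx", "fy", "cx", "cy" (pixels), "xyz" and "orientation" of the camera in the world. Camera axes: x right, y down, z forward; pixel columns grow to the right and rows downward; lengths in m; the calibration is good to about 2 mm. A picture is of the moment at which its call begins.
- r.close_job(): hands the job in; it is judged then, once.
The state is a dict: "time": time; "joint_positions": joint angles; "joint_vel": joint speeds; "joint_torque": joint torques, N m; "ee_pos": TCP position; "eef_rot": TCP orientation; "ft_force": force on the tool from outside, world axes, zero at the start; "torque": the same for the moment, N m; "width": finger opening in m; "grip_force": force on a finger pad.
Only numpy, scipy, OpenCV 4.12 (cv2) and the standard library are available. Lean on these libraries where they do the work, as an engineer would, in place of code of your own. Each camera call takes 0.05 s, during which the arm holds its last target. There are 200 camera calls.

## Working session

There is one attempt and no reset: what is moved stays moved. The work goes in short steps, Python scripts to look and compute and a tool call to move; the robot and the scene stay as the last step left them, time stands still between calls to the robot, and variables do not carry over. Pictures are saved under pics/ and viewed, at most 10 in all, crops included, and the job is handed in when it is done.

Besides the shell and the picture viewer there is one more tool, called after ">>>" as name([rows], argument=value, ...), one row to a line, values as JSON. carry_out: Moves the arm, as the interface text tells. Its arguments: {"type":"object","properties":{"moves":{"type":"array","items":{"type":"array","items":{"type":"number"}}},"fingers":{"type":"number"},"force":{"type":"number"}},"required":["moves"]}

```bash
mkdir -p pics; python3 - <<'E'
from bench import read_state, viewer, r
import cv2,numpy as np
s=read_state();print(s)
for n in("top","side"):
    c=viewer.camera(n);cv2.imwrite(f"pics/{n}0.png",cv2.cvtColor(c["pixels"],cv2.COLOR_RGB2BGR))
    np.savez(f"{n}0.npz",**c);print(n,{k:c[k] for k in("fx","fy","cx","cy","xyz","orientation")})
E
```

```text
{'time': 0.0, 'joint_positions': array([-1.23663011,  0.33286737, -0.06471167,  1.4609419 ,  0.02159633,
        1.34987809, -0.08849527]), 'joint_vel': array([-0.00211495,  0.00058332, -0.00175779,  0.00086504, -0.00018692,
       -0.00015267,  0.00044444]), 'joint_torque': array([-6.10120915e-04, -6.23244452e+01,  2.42276082e-02, -3.89921844e+01,
       -6.14090497e-02,  3.92022240e-02,  9.85787460e-05]), 'ee_pos': array([0.21815099, 0.58531308, 0.24045648]), 'eef_rot': array([ 1.77420835e-01,  9.84134827e-01, -6.93027667e-04, -9.60284887e-05]), 'ft_force': array([-0.1686196 ,  0.53091042,  0.69239878]), 'torque': array([0.0026662 , 0.07401736, 0.02266481]), 'grip_force': 0.0, 'width': 0.08688749424829631}
top {'fx': 403.369220898432, 'fy': 403.369220898432, 'cx': 284.2598375434845, 'cy': 211.80203078154088, 'xyz': array([0.4481263 , 0.03737689, 1.11561452]), 'orientation': array([ 0.71525682, -0.69725592,  0.04051635, -0.02450079])}
side {'fx': 523.5410466506307, 'fy': 523.5410466506307, 'cx': 283.7560679871354, 'cy': 206.08846712602391, 'xyz': array([0.61233506, 1.43060378, 0.77542592]), 'orientation': array([ 0.01316246,  0.84862876, -0.52865404, -0.01344926])}
```

View pics/top0.png

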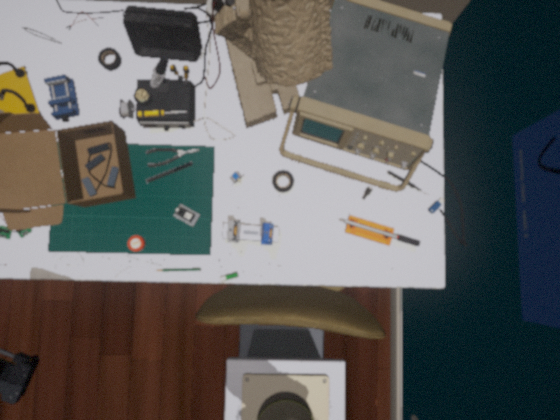

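View pics/side0.png

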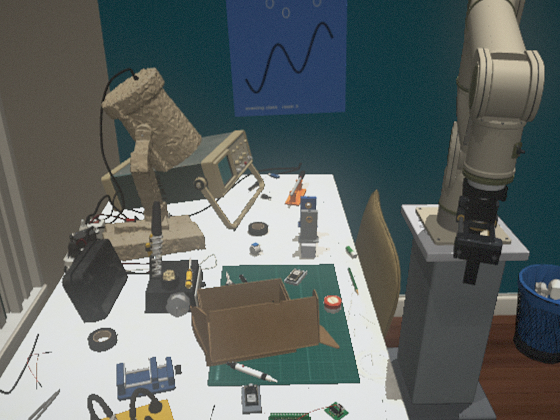

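Top view: orange rest at about (369,231), handle at (408,239), tip at (342,220); frame with blue block at (268,232) and grey at (235,230). The side view shows the frame at about (308,225) and the rest at (296,195). Now a measurement with a zoomed crop.

```bash
cat > h.py <<'E'
import numpy as np,cv2
from scipy.spatial.transform import Rotation as R
def load(f): return dict(np.load(f))
def rays(c,uv):
    uv=np.atleast_2d(uv).astype(float)
    d=np.c_[(uv[:,0]-c["cx"])/c["fx"],(uv[:,1]-c["cy"])/c["fy"],np.ones(len(uv))]
    return R.from_quat(c["orientation"]).apply(d)
def plane(c,uv,z):
    d=rays(c,uv);return c["xyz"]+d*((z-c["xyz"][2])/d[:,2])[:,None]
def cloud(c):
    v,u=np.mgrid[:420,:560];d=rays(c,np.c_[u.ravel(),v.ravel()])
    return (c["xyz"]+d*c["range_z"].reshape(-1,1)).reshape(420,560,3)
def proj(c,p):
    q=R.from_quat(c["orientation"]).inv().apply(np.atleast_2d(p)-c["xyz"])
    return np.c_[q[:,0]/q[:,2]*c["fx"]+c["cx"],q[:,1]/q[:,2]*c["fy"]+c["cy"]]
def crop(c,u,v,w,h,k): 
    return cv2.cvtColor(cv2.resize(c["pixels"][v:v+h,u:u+w],None,fx=k,fy=k,interpolation=cv2.INTER_CUBIC),cv2.COLOR_RGB2BGR)
def comps(m,P,c,name,minA=8):
    n,l,st,ce=cv2.connectedComponentsWithStats(m.astype(np.uint8))
    for i in range(1,n):
        if st[i,4]>=minA: print(name,st[i],ce[i].round(1),"med xyz",np.median(P[l==i],0).round(4),"zmax",P[l==i][:,2].max().round(3))
E
python3 - <<'E'
from h import *
t=load("top0.npz");s=load("side0.npz")
a=crop(t,215,195,210,60,3.8);b=crop(s,270,160,80,110,3.5)
b=cv2.copyMakeBorder(b,0,0,0,a.shape[1]-b.shape[1],cv2.BORDER_CONSTANT)
cv2.imwrite("pics/crop0.png",cv2.resize(np.vstack([a,b]),(0,0),fx=.94,fy=.94))
P=cloud(t);hsv=cv2.cvtColor(t["pixels"],cv2.COLOR_RGB2HSV);H,S,V=[hsv[...,i].astype(int) for i in range(3)]
roi=np.zeros((420,560),bool);roi[195:265,215:430]=1
comps(roi&(H>5)&(H<20)&(S>150),P,t,"orange")
comps(roi&(H>100)&(H<125)&(S>120),P,t,"blue")
comps(roi&(V<70)&(np.arange(560)>385),P,t,"dark")
comps(roi&(P[...,2]>.1),P,t,"high")
comps(roi&(P[...,2]>.03),P,t,"z>.03")
print(np.median(P[250:262,330:420,2]))
E
```

```text
orange [350 217  42  15 101] [371.  224.2] med xyz [ 0.523  -0.2271  0.0088] zmax 0.047
orange [347 226  43  18 258] [367.9 234.2] med xyz [ 0.495  -0.2192  0.0083] zmax 0.047
blue [264 224   5   7  31] [266. 227.] med xyz [0.5006 0.0598 0.1328] zmax 0.137
blue [262 234   6   9  42] [265.  238.4] med xyz [0.4727 0.0615 0.1332] zmax 0.137
high [227 220  11  19 157] [231.5 229.1] med xyz [0.4936 0.1436 0.132 ] zmax 0.138
high [263 223  10  19 148] [267.  232.1] med xyz [0.4884 0.0569 0.1328] zmax 1.116
z>.03 [344 219  77  27 403] [384.9 232.6] med xyz [ 0.4972 -0.2652  0.05  ] zmax 1.116
z>.03 [ 221  220   59   25 1010] [250.4 231.9] med xyz [0.4904 0.1028 0.0441] zmax 1.116
-0.0002384924061122895
```

View pics/crop0.png

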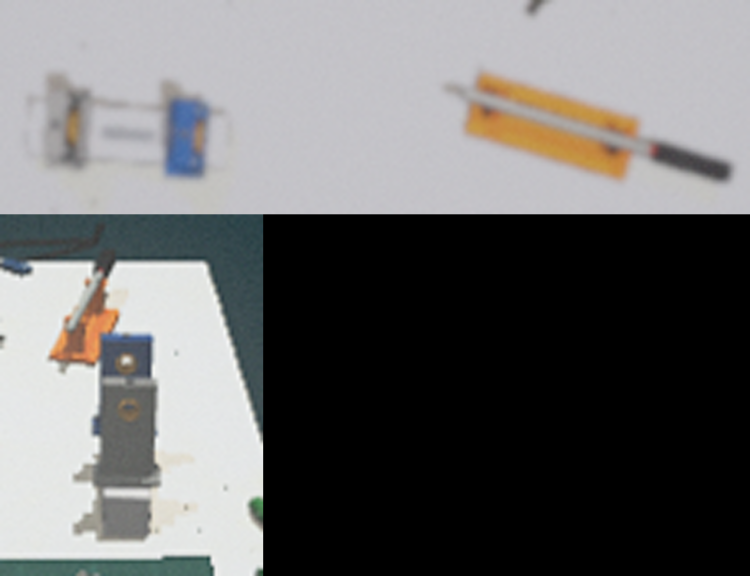

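The crop shows the rod clearly in the rest, both block tops with brass bushings, and in the side view the brass rings of both exits.

```bash
python3 - <<'E'
from h import *
t=load("top0.npz");s=load("side0.npz")
def masks(c):
    hsv=cv2.cvtColor(c["pixels"],cv2.COLOR_RGB2HSV);return [hsv[...,i].astype(int) for i in range(3)]
P=cloud(t);H,S,V=masks(t);u=np.arange(560)[None];v=np.arange(420)[:,None]
# block tops
for n,a,b in(("grey",225,242),("blue",258,276)):
    m=(P[...,2]>.127)&(P[...,2]<.14)&(u>a)&(u<b)&(v>210)&(v<250)
    q=plane(t,np.argwhere(m)[:,::-1],.133)
    rc=cv2.minAreaRect((q[:,:2]*1e3).astype(np.float32))
    print(n,m.sum(),"mean",q.mean(0).round(4),"rect",np.round(rc[0],1),np.round(rc[1],1),round(rc[2],1))
# rod: handle & shaft
m=(V<80)&(u>390)&(u<425)&(v>225)&(v<250)
q=plane(t,np.argwhere(m)[:,::-1],.051)[:,:2]*1e3
rc=cv2.minAreaRect(q.astype(np.float32));print("handle",m.sum(),q.mean(0).round(1),[np.round(x,1) for x in rc])
l=cv2.fitLine(q.astype(np.float32),cv2.DIST_L2,0,.01,.01).ravel();print("dir",l.round(3),np.degrees(np.arctan2(l[0],l[1])))
m2=(S<60)&(V<190)&(u>335)&(u<398)&(v>212)&(v<240)&(P[...,2]>.03)
q=plane(t,np.argwhere(m2)[:,::-1],.049)[:,:2]*1e3
l=cv2.fitLine(q.astype(np.float32),cv2.DIST_HUBER,0,.01,.01).ravel();print("shaft",m2.sum(),l.round(3),"ymax",q[q[:,1].argmax()],"ymin",q[q[:,1].argmin()])
m3=(H>5)&(H<22)&(S>130)&(u>335)&(u<400)&(v>205)&(v<255)
q=plane(t,np.argwhere(m3)[:,::-1],.008)[:,:2]*1e3
rc=cv2.minAreaRect(q.astype(np.float32));print("rest",[np.round(x,1) for x in rc])
# side brass
H,S,V=masks(s);Q=cloud(s)
m=(H>8)&(H<28)&(S>70)&(u>295)&(u<320)&(v>195)&(v<235)
n,l,st,ce=cv2.connectedComponentsWithStats(m.astype(np.uint8))
for i in range(1,n):
    if st[i,4]>3: print("brass",st[i],ce[i],plane(s,st[i,:2]+(st[i,2:4]-1)/2,.110).round(4))
E
```

```text
grey 118 mean [0.4937 0.146  0.133 ] rect [493.7 146. ] [15.2 44.7] 88.0
blue 113 mean [0.4881 0.0584 0.133 ] rect [488.5  58.2] [14.9 44.7] 87.5
handle 51 [ 480.2 -316.7] [array([ 480.1, -316.6]), array([48.4,  7.5]), np.float64(74.1)]
dir [ 2.79000e-01  9.60000e-01  4.80178e+02 -3.16672e+02] 16.17956
shaft 188 [ 2.70000e-01  9.63000e-01  5.08636e+02 -2.15367e+02] ymax [ 529.16032919 -145.0762188 ] ymin [ 492.85879995 -286.97261237]
rest [array([ 506.6, -222. ]), array([123.4,  43.1]), np.float64(74.7)]
brass [296 196   5  10  44] [297.84090909 200.13636364] [[0.5135 0.0397 0.11  ]]
brass [305 205   6   3   9] [307.66666667 206.22222222] [[0.4883 0.077  0.11  ]]
brass [308 220   4   3   8] [309.25  220.625] [[0.49   0.1699 0.11  ]]
```

```bash
python3 - <<'E'
from h import *
t=load("top0.npz");P=cloud(t).reshape(-1,3);P=P[(P[:,2]<.9)]
print("max height map; rows x, cols y from .65 down")
ys=np.arange(.65,-.5,-.1)
print("x\\y  ",ys.round(2))
for x in np.arange(.1,.8,.1):
    print(round(x,2),[int(1000*np.percentile(k,97)) if len(k:=P[(abs(P[:,0]-x)<.05)&(abs(P[:,1]-y)<.05),2])>3 else None for y in ys])
# extrusion yaw
Q=cloud(t);m=(Q[...,2]>.034)&(Q[...,2]<.046);m[:,:215]=0;m[:,285:]=0;m[:210]=0;m[250:]=0
q=plane(t,np.argwhere(m)[:,::-1],.04)[:,:2]*1e3
rc=cv2.minAreaRect(q.astype(np.float32));print("ext",m.sum(),[np.round(x,1) for x in rc])
E
```

```text
max height map; rows x, cols y from .65 down
x\y   [ 0.65  0.55  0.45  0.35  0.25  0.15  0.05 -0.05 -0.15 -0.25 -0.35 -0.45]
0.1 [-732, -732, -731, -732, -731, 12, 181, 154, 13, -731, -732, -646]
0.2 [-731, 337, 335, -731, 9, 22, 1, 50, 55, 33, -732, -648]
0.3 [-731, -731, -731, -731, 11, 49, 59, 59, 52, -11, -731, -648]
0.4 [4, 5, 23, 7, 6, 14, 3, 3, 3, 3, 3, 3]
0.5 [182, 108, 26, 18, 17, 134, 134, 3, 49, 51, 53, 14]
0.6 [140, 110, 98, 12, 9, 25, 19, 8, 5, 21, 46, 10]
0.7 [182, 103, 98, 14, 11, 4, 57, 213, 221, 221, 217, 10]
ext 576 [array([492.1, 102.6]), array([149.7,  57.7]), np.float64(86.7)]
```

>>> carry_out([
  [-0.8,-0.64,0,0,0,0],
  [-0.8,-0.64,0,0,0,0],
  [-0.8,-0.64,0,0,0,0],
  [-0.8,-0.64,0,0,0,0],
  [-0.8,-0.64,0,0,0,0],
  [-0.8,-0.64,0,0,0,0],
  [-0.8,-0.64,0,0,0,0],
  [-0.8,-0.64,0,0,0,0],
  [-0.8,-0.64,0,0,0,0],
  [-0.8,-0.64,0,0,0,0],
  [-0.8,-0.64,0,0,0,0],
  [0,0,0,0,0,1],
  [0,0,0,0,0,1],
  [0,0,0,0,0,1],
  [0,0,0,0,0,1],
  [0,0,0,0,0,1],
  [0,0,0,0,0,1],
  [0,0,0,0,0,1],
  [0,0,0,0,0,1],
  [0,0,0,0,0,1],
], fingers=87, force=50)

```text
time: 2.6
ee_pos: [0.4495, 0.1988, 0.2409]
eef_rot: [0.724, 0.69, -0.0, -0.0]
ft_force: [1.2, 0.1, -0.1]
width: 0.0872
grip_force: 0.0
```

```bash
cat >> h.py <<'E'
def goto(s,pos,a):
    """units in tool axes from the measured pose to pos, tool x along (sin a,cos a,0), tool down"""
    a=np.radians(a);M=np.c_[[np.sin(a),np.cos(a),0],[np.cos(a),-np.sin(a),0],[0,0,-1]]
    C=R.from_quat(s["eef_rot"]);T=R.from_matrix(M)
    print("t",s["time"],"pos",s["ee_pos"].round(4),"shift after turn u",(T.inv().apply(pos-s["ee_pos"])/.04).round(3),"shift before turn u",(C.inv().apply(pos-s["ee_pos"])/.04).round(3),
      "turn u",(np.degrees((C.inv()*T).as_rotvec())/8).round(3),"F",s["ft_force"].round(1),"w",round(s["width"],4),"g",round(s["grip_force"],1))
E
python3 - <<'E'
from h import *;from bench import read_state
s=read_state();goto(s,np.array([.480,-.318,.14]),15.8);print(s["joint_positions"].round(2))
E
```

```text
t 2.6 pos [0.4495 0.1988 0.2409] shift after turn u [-12.224   4.251   2.523] shift before turn u [-12.868   1.372   2.525] turn u [-0.004  0.002  1.637] F [ 1.2  0.1 -0.1] w 0.0872 g 0.0
[-0.78  0.03  0.27  1.82 -0.01  1.3  -0.55]
```

>>> carry_out([
  [0,0,0,0,0,0.82],
  [0,0,0,0,0,0.82],
  [-0.764,0.266,0.1,0,0,0],
  [-0.764,0.266,0.1,0,0,0],
  [-0.764,0.266,0.1,0,0,0],
  [-0.764,0.266,0.1,0,0,0],
  [-0.764,0.266,0.1,0,0,0],
  [-0.764,0.266,0.1,0,0,0],
  [-0.764,0.266,0.1,0,0,0],
  [-0.764,0.266,0.1,0,0,0],
  [-0.764,0.266,0.1,0,0,0],
  [-0.764,0.266,0.1,0,0,0],
  [-0.764,0.266,0.1,0,0,0],
  [-0.764,0.266,0.1,0,0,0],
  [-0.764,0.266,0.3,0,0,0],
  [-0.764,0.266,0.3,0,0,0],
  [-0.764,0.266,0.3,0,0,0],
  [-0.764,0.266,0.3,0,0,0],
  [0,0,0,0,0,0],
])

```text
time: 4.97
ee_pos: [0.4811, -0.32, 0.144]
eef_rot: [0.797, 0.603, -0.001, -0.0]
ft_force: [0.1, 0.4, 1.0]
width: 0.0869
grip_force: 0.0
```

```bash
python3 - <<'E'
from h import *;from bench import read_state,viewer
s=read_state();goto(s,np.array([.480,-.318,.045]),15.8);print(s["joint_positions"].round(2))
t=viewer.camera("top");np.savez("top1.npz",**t);c=viewer.camera("side");np.savez("side1.npz",**c)
a=crop(t,330,190,110,80,6);b=crop(c,250,130,80,80,6)[:,:]
print(proj(c,[[.48,-.318,.045],s["ee_pos"]]),proj(t,[[.48,-.318,.053]]))
cv2.imwrite("pics/g1.png",cv2.resize(np.hstack([a,b]),(0,0),fx=.7,fy=.7))
E
```

```text
t 4.975 pos [ 0.4811 -0.32    0.144 ] shift after turn u [ 0.041 -0.04   2.476] shift before turn u [ 0.045 -0.034  2.476] turn u [-0.016  0.01   0.005] F [0.1 0.4 1. ] w 0.0869 g 0.0
[-0.1   0.37  0.75  1.74 -0.27  1.14  0.45]
[[300.83018139 174.02882211]
 [301.13727066 147.94676244]] [[409.09983961 240.10216022]]
```

View pics/g1.png

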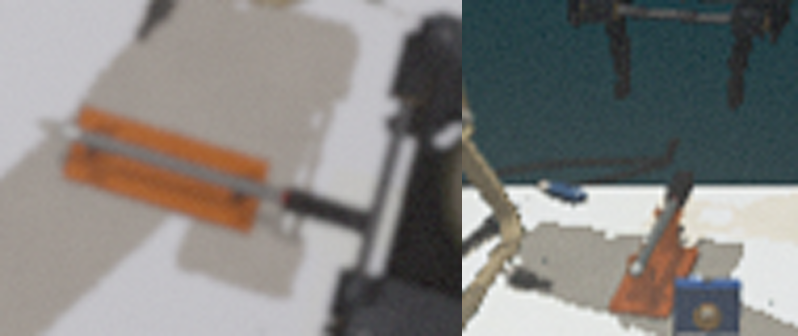

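The picture shows the open fingers straddling the handle (left view about (340,215)), with the rest clear of them. Going down and gripping.

>>> carry_out([
  [0.04,-0.04,0.5,0,0,0],
  [0,0,0.5,0,0,0],
  [0,0,0.5,0,0,0],
  [0,0,0.5,0,0,0],
  [0,0,0.3,0,0,0],
  [0,0,0.18,0,0,0],
  [0,0,0,0,0,0],
])

```text
time: 5.95
ee_pos: [0.4814, -0.3159, 0.0458]
eef_rot: [0.796, 0.605, -0.0, -0.0]
ft_force: [-0.1, -0.1, -0.1]
width: 0.0868
grip_force: 0.0
```

>>> carry_out([
  [0,0,0,0,0,0],
  [0,0,0,0,0,0],
  [0,0,0,0,0,0],
  [0,0,0,0,0,0],
  [0,0,0,0,0,0],
  [0,0,0,0,0,0],
  [0,0,0,0,0,0],
  [0,0,0,0,0,0],
], fingers=0, force=50)

```text
time: 6.95
ee_pos: [0.4812, -0.3158, 0.0459]
eef_rot: [0.796, 0.605, -0.0, -0.0]
ft_force: [-4.3, 1.9, 2.1]
width: 0.0157
grip_force: 50.1
```

>>> carry_out([
  [0,0,-0.2,0,0,0],
  [0,0,-0.4,0,0,0],
  [0,0,-0.5,0,0,0],
  [0,0,-0.5,0,0,0],
  [0,0,0,0,0,0],
  [0,0,0,0,0,0],
])

```text
time: 7.7
ee_pos: [0.4814, -0.3156, 0.1099]
eef_rot: [0.796, 0.605, 0.0, -0.0]
ft_force: [0.1, 0.5, -1.6]
width: 0.0159
grip_force: 50.0
```

```bash
python3 - <<'E'
from h import *;from bench import read_state,viewer
s=read_state();goto(s,np.array([.4748,-.1702,.111]),3.4);print(s["joint_positions"].round(2))
E
```

```text
t 7.7 pos [ 0.4814 -0.3156  0.1099] shift after turn u [ 3.619 -0.381 -0.028] shift before turn u [ 3.458 -1.134 -0.026] turn u [ 0.    -0.003 -1.519] F [ 0.1  0.5 -1.6] w 0.0159 g 50.0
[-0.09  0.4   0.73  1.78 -0.3   1.07  0.47]
```

>>> carry_out([
  [0,0,0,0,0,-0.5],
  [0,0,0,0,0,-0.5],
  [0,0,0,0,0,-0.52],
  [0.6,-0.06,0,0,0,0],
  [0.6,-0.06,0,0,0,0],
  [0.6,-0.06,0,0,0,0],
  [0.6,-0.06,0,0,0,0],
  [0.6,-0.07,0,0,0,0],
  [0.62,-0.07,-0.03,0,0,0],
  [0,0,0,0,0,0],
  [0,0,0,0,0,0],
])

```text
time: 9.07
ee_pos: [0.4746, -0.171, 0.1109]
eef_rot: [0.728, 0.686, -0.0, -0.0]
ft_force: [0.2, -0.0, 0.0]
width: 0.0154
grip_force: 50.0
```

```bash
python3 - <<'E'
from h import *;from bench import read_state,viewer
s=read_state();goto(s,np.array([.4748,-.1702,.111]),3.4);print(s["joint_positions"].round(2))
t=viewer.camera("top");np.savez("top2.npz",**t);c=viewer.camera("side");np.savez("side2.npz",**c)
f=np.array([.0593,.998,0]);m=np.array([.4877,.0471,.11])
print("top px: blue_mouth,grey_exit,tip exp",proj(t,[m,m+.11*f,m-.04*f]).round(1),"side",proj(c,[m,m+.022*f,m+.11*f,m-.04*f]).round(1))
a=crop(t,215,200,165,60,4.8);b=crop(c,270,160,80,80,4)
b=cv2.copyMakeBorder(b,0,0,0,a.shape[1]-b.shape[1],cv2.BORDER_CONSTANT)
cv2.imwrite("pics/p2.png",cv2.resize(np.vstack([a,b]),(0,0),fx=.97,fy=.97))
E
```

```text
t 9.075 pos [ 0.4746 -0.171   0.1109] shift after turn u [ 0.02   0.003 -0.002] shift before turn u [ 0.02   0.003 -0.002] turn u [-0.004  0.002 -0.002] F [ 0.2 -0.   0. ] w 0.0154 g 50.0
[-0.34  0.21  0.66  1.96 -0.15  1.02  0.33]
top px: blue_mouth,grey_exit,tip exp [[271.1 232.8]
 [227.  229.1]
 [287.1 234.2]] side [[306.9 201.5]
 [307.  204.8]
 [307.6 218.8]
 [306.7 195.8]]
```

View pics/p2.png

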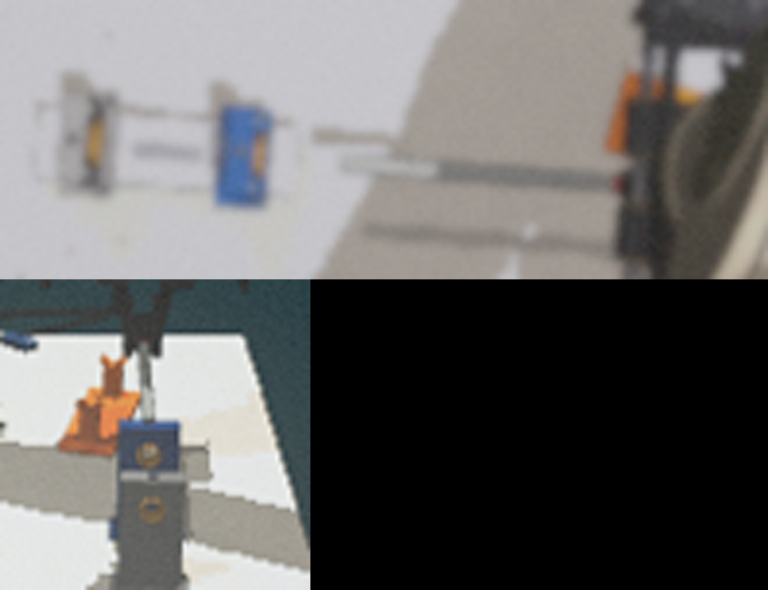

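Top view: rod tip at about (288.5,234.6), pointing at the blue block (266,233). In the side view the rod comes down in line with the brass rings at (308,205) and (309,219.5). Now the differential fit.

```bash
cat > fit.py <<'E'
from h import *
def fit(tf,sf):
    t=load(tf);P=cloud(t);u=np.arange(560)[None];v=np.arange(420)[:,None]
    m=(P[...,2]>.095)&(P[...,2]<.122)&(u>281)&(u<342)&(v>222)&(v<250)
    q=plane(t,np.argwhere(m)[:,::-1],.113)[:,:2]*1e3
    l=cv2.fitLine(q.astype(np.float32),cv2.DIST_HUBER,0,.01,.01).ravel();l[:2]*=np.sign(l[1])
    at=lambda y:l[2]+(y-l[3])*l[0]/l[1]
    print("rod n",m.sum(),"yaw",np.degrees(np.arctan2(l[0],l[1])).round(2),"ymax",q[:,1].max().round(1),"x at y=47,58.4,146:",[round(float(at(y)),1) for y in(47,58.4,146)])
    col=np.unique(np.argwhere(m)[:,1]);z=[(np.median(P[...,2][m&(u==k)])) for k in col];print("rod z along (tip..handle)",np.round(z[::6],4))
    for n,a,b in(("grey",222,242),("blue",258,276)):
        k=(P[...,2]>.127)&(P[...,2]<.14)&(u>a)&(u<b)&(v>210)&(v<250)
        q=plane(t,np.argwhere(k)[:,::-1],.133)
        print(n,k.sum(),"mean",q.mean(0).round(4))
    c=load(sf);Q=cloud(c)
    for y in (-.08,-.04,-.01):
        k=(abs(Q[...,1]-y)<.02)&(Q[...,2]>.09)&(Q[...,2]<.13)&(u>290)&(u<325)
        if k.any(): print("side rod y",y,k.sum(),Q[k].mean(0).round(4),Q[k][:,2].max().round(4))
    k=(Q[...,2]>.05)&(Q[...,2]<.135)&(u>290)&(u<325)
    for n,y in(("blue",.0654),("grey",.153)):
        kk=k&(abs(Q[...,1]-y)<.012);print("side",n,kk.sum(),"x range",np.percentile(Q[kk][:,0],[3,97]).round(4),"zmax",np.percentile(Q[kk][:,2],98).round(4))
E
python3 -c "
from fit import *
fit('top2.npz','side2.npz')"
```

```text
rod n 214 yaw 2.83 ymax 5.1 x at y=47,58.4,146: [487.2, 487.8, 492.1]
rod z along (tip..handle) [0.1151 0.1169 0.1155 0.1146 0.1136 0.1146 0.1153 0.1134 0.1145]
grey 117 mean [0.4933 0.146  0.133 ]
blue 113 mean [0.488  0.0585 0.133 ]
side rod y -0.08 17 [ 0.478  -0.0773  0.1123] 0.1179
side rod y -0.04 14 [ 0.4812 -0.0385  0.1127] 0.1152
side rod y -0.01 22 [ 0.4822 -0.0093  0.1119] 0.1157
side blue 217 x range [0.4661 0.5093] zmax 0.1326
side grey 461 x range [0.4697 0.5136] zmax 0.1319
```

>>> carry_out([
  [0.4,0.01,0,0,0,0],
  [0.4,0,0,0,0,0],
  [0.2,0,0,0,0,0],
  [0.2,0,0,0,0,0],
  [0.15,0,0,0,0,0],
  [0.15,0,0,0,0,0],
  [0,0,0,0,0,0],
])

```text
time: 10.05
ee_pos: [0.4789, -0.1102, 0.1112]
eef_rot: [0.728, 0.686, 0.0, -0.0]
ft_force: [0.3, -0.1, -0.6]
width: 0.0156
grip_force: 50.0
```

>>> carry_out([
  [0.2,0,0,0,0,0],
  [0.2,0,0,0,0,0],
  [0,0,0,0,0,0],
])

```text
time: 10.42
ee_pos: [0.4799, -0.0937, 0.1112]
eef_rot: [0.727, 0.686, 0.0, -0.0]
ft_force: [-0.7, -0.2, 0.3]
width: 0.0159
grip_force: 50.0
```

```bash
python3 - <<'E'
from h import *;from bench import read_state
s=read_state();goto(s,np.array([.4748,-.1702,.111]),3.4);print(s["torque"].round(2))
E
```

```text
t 10.425 pos [ 0.4799 -0.0937  0.1112] shift after turn u [-1.918 -0.014  0.005] shift before turn u [-1.918 -0.017  0.004] turn u [-0.    -0.003  0.009] F [-0.7 -0.2  0.3] w 0.0159 g 50.0
[-0.18  0.09 -0.  ]
```

>>> carry_out([
  [0.2,0,0,0,0,0],
  [0.25,0,0,0,0,0],
  [0.25,0,0,0,0,0],
  [0.2,0,0,0,0,0],
  [0.1,0,0,0,0,0],
  [0,0,0,0,0,0],
])

```text
time: 11.18
ee_pos: [0.4822, -0.0544, 0.1112]
eef_rot: [0.728, 0.686, 0.0, -0.0]
ft_force: [0.9, 0.1, -0.4]
width: 0.0155
grip_force: 50.0
```

```bash
python3 - <<'E'
from h import *;from bench import read_state,viewer
s=read_state();goto(s,np.array([.4748,-.1702,.111]),3.4);print(s["torque"].round(2))
t=viewer.camera("top");np.savez("top3.npz",**t);c=viewer.camera("side");np.savez("side3.npz",**c)
P=cloud(t);u=np.arange(560)[None]
for n,a,b,y in(("between",234,261,95),("outside",274,315,10)):
    m=(P[...,2]>.09)&(P[...,2]<.125)&(u>=a)&(u<b);m[:222]=0;m[245:]=0
    q=plane(t,np.argwhere(m)[:,::-1],.113)[:,:2]*1e3
    if len(q)>5:
        l=cv2.fitLine(q.astype(np.float32),cv2.DIST_HUBER,0,.01,.01).ravel();print(n,len(q),l.round(3),"ymax",q[:,1].max().round(1),"x at grey mouth",(l[2]+(135-l[3])*l[0]/l[1]).round(1),"zmed",np.median(P[m][:,2]).round(4))
cv2.imwrite("pics/p3.png",np.hstack([crop(t,215,205,80,50,6),cv2.resize(crop(c,280,180,50,60,5),(250,300))]))
E
```

```text
t 11.175 pos [ 0.4822 -0.0544  0.1112] shift after turn u [-2.9   -0.013  0.005] shift before turn u [-2.9   -0.014  0.005] turn u [-0.    -0.001  0.003] F [ 0.9  0.1 -0.4] w 0.0155 g 50.0
[-0.18  0.01  0.03]
between 123 [8.60000e-02 9.96000e-01 4.91922e+02 1.05759e+02] ymax 139.8 x at grey mouth 494.5 zmed 0.1157
outside 100 [5.10000e-02 9.99000e-01 4.87179e+02 1.03110e+01] ymax 40.1 x at grey mouth 493.5 zmed 0.1147
```

View pics/p3.png

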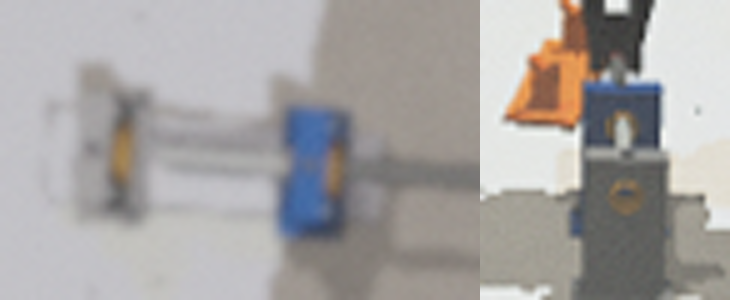

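The rod comes through the blue block's bushing and its tip is just short of the grey bushing's brass mouth (crop (125,152)), in line with it. Continuing slowly.

>>> carry_out([
  [0.15,0,0,0,0,0],
  [0.15,0,0,0,0,0],
  [0.1,0,0,0,0,0],
  [0.1,0,0,0,0,0],
  [0.1,0,0,0,0,0],
  [0,0,0,0,0,0],
])

```text
time: 12.02
ee_pos: [0.4836, -0.0304, 0.1112]
eef_rot: [0.728, 0.686, 0.0, -0.0]
ft_force: [0.1, -0.2, 0.1]
width: 0.0153
grip_force: 50.0
```

```bash
python3 - <<'E'
from h import *;from bench import read_state
s=read_state();goto(s,np.array([.4748,-.1702,.111]),3.4);print(s["torque"].round(2))
E
```

```text
t 12.025 pos [ 0.4836 -0.0304  0.1112] shift after turn u [-3.503 -0.012  0.005] shift before turn u [-3.503 -0.014  0.004] turn u [-0.    -0.001  0.003] F [ 0.1 -0.2  0.1] w 0.0153 g 50.0
[-0.13  0.01 -0.06]
```

No contact force; the tip is inside the grey bushing. Another 25 mm, then measure how far it stands out.

>>> carry_out([
  [0.15,0,0,0,0,0],
  [0.15,0,0,0,0,0],
  [0.15,0,0,0,0,0],
  [0.15,0,0,0,0,0],
  [0,0,0,0,0,0],
  [0,0,0,0,0,0],
])

```text
time: 12.78
ee_pos: [0.485, -0.0069, 0.1112]
eef_rot: [0.728, 0.686, 0.0, -0.0]
ft_force: [-0.2, 0.5, -0.3]
width: 0.0152
grip_force: 50.0
```

```bash
python3 - <<'E'
from h import *;from bench import read_state,viewer
s=read_state();goto(s,np.array([.4748,-.1702,.111]),3.4);print(s["torque"].round(2))
t=viewer.camera("top");np.savez("top4.npz",**t);c=viewer.camera("side");np.savez("side4.npz",**c)
P=cloud(t);u=np.arange(560)[None]
m=(P[...,2]>.09)&(P[...,2]<.125)&(u>=205)&(u<232);m[:218]=0;m[242:]=0
q=plane(t,np.argwhere(m)[:,::-1],.112)[:,:2]*1e3;print(len(q),q.mean(0),"ymax",q[:,1].max(), "ymin",q[:,1].min())
tipu=np.argwhere(m)[:,1].min();print("tip px",tipu, "exit px est",proj(t,[[.494,.157,.11],[.494,.172,.11]]).round(1))
h=(P[...,2]>.127)&(P[...,2]<.14)&(u>218)&(u<242);h[:210]=0;h[250:]=0
g=plane(t,np.argwhere(h)[:,::-1],.133)[:,:2]*1e3;print("grey top y",np.percentile(g[:,1],[2,50,98]))
print([ (int(k),m[:,k].sum()) for k in range(210,232)])
cv2.imwrite("pics/p4.png",np.hstack([crop(t,205,210,60,40,8),cv2.resize(crop(c,285,180,50,50,6),(320,320))]))
E
```

```text
t 12.775 pos [ 0.485  -0.0069  0.1112] shift after turn u [-4.091 -0.012  0.006] shift before turn u [-4.091 -0.012  0.006] turn u [-0.    -0.    -0.001] F [-0.2  0.5 -0.3] w 0.0152 g 50.0
[-0.13  0.08  0.07]
22 [495.48359534 162.43095791] ymax 169.22058691886437 ymin 156.6726867580521
tip px 222 exit px est [[227.  229.2]
 [220.9 229. ]]
grey top y [138.03673883 146.24704575 153.69631107]
[(210, np.int64(0)), (211, np.int64(0)), (212, np.int64(0)), (213, np.int64(0)), (214, np.int64(0)), (215, np.int64(0)), (216, np.int64(0)), (217, np.int64(0)), (218, np.int64(0)), (219, np.int64(0)), (220, np.int64(0)), (221, np.int64(0)), (222, np.int64(2)), (223, np.int64(4)), (224, np.int64(4)), (225, np.int64(4)), (226, np.int64(4)), (227, np.int64(4)), (228, np.int64(0)), (229, np.int64(0)), (230, np.int64(0)), (231, np.int64(0))]
```

View pics/p4.png

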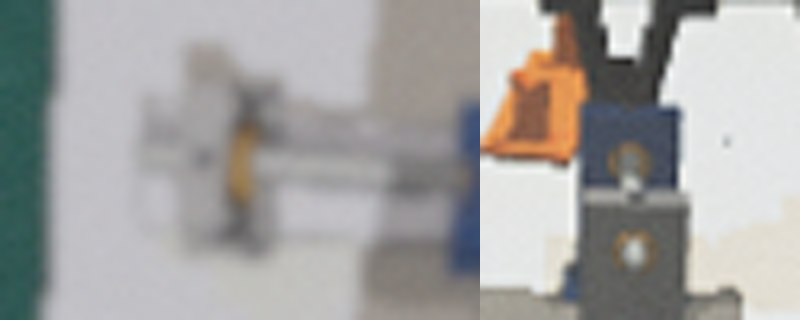

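The tip shows out of the grey bushing (right crop, (632,250)), inside the brass ring; it stands out about 13.5 mm. A last 1.6 mm.

>>> carry_out([
  [0.04,0,0,0,0,0],
  [0,0,0,0,0,0],
  [0,0,0,0,0,0],
  [0,0,0,0,0,0],
])

```text
time: 13.38
ee_pos: [0.4851, -0.0052, 0.1112]
eef_rot: [0.728, 0.686, 0.0, -0.0]
ft_force: [0.2, 0.5, -0.3]
width: 0.0156
grip_force: 50.0
```

```bash
python3 - <<'E'
from h import *;from bench import read_state,viewer,r
s=read_state();goto(s,np.array([.4748,-.1702,.111]),3.4)
t=viewer.camera("top");P=cloud(t);m=(P[...,2]>.09)&(P[...,2]<.125);m[:,:205]=0;m[:,232:]=0;m[:218]=0;m[242:]=0
print("tip y",plane(t,np.argwhere(m)[:,::-1],.112)[:,1].max())
print(r.close_job())
E
```

```text
t 13.375 pos [ 0.4851 -0.0052  0.1112] shift after turn u [-4.134 -0.013  0.006] shift before turn u [-4.134 -0.012  0.006] turn u [-0.    -0.001 -0.   ] F [ 0.2  0.5 -0.3] w 0.0156 g 50.0
tip y 0.17169221796087045
the job is handed in; nothing more can be done
None
```

The rod went through the blue bushing and then the grey one; its tip measures about 15 mm out of the grey exit, the gripper still holds the handle at 50 N, and the job was handed in at about 13.4 s.

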